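# Rock the stuck tube block out of the warmer

### The arm

A 6-joint arm with a two-finger parallel gripper is mounted at the origin on a cart in front of the work surface, level with it; the furniture and walls round the work are solid. World frame = base frame: x ahead of the robot, y to its left, z up, the work surface at z = 0. Lengths are in m, angles in rad, forces in N, time in s.
With the tool pointing down it reaches from about 0.425 to 1.125 m from the base axis. Payload 14.9 kg.
Tool frame: the origin (TCP) lies on the centre line of the jaws, within the pads' length; the fingertips stand 8 mm ahead of it and the grasp point (between the pads) lies 11 mm behind it (robot.finger_overhang is the distance from the TCP to the fingertips, in m); z points along the fingers, y is the line along which they close (so a half turn about z gives the same grasp; the last joint's range is limited). The gripper opens to 91 mm and grips with 3 to 60 N. Pads are 32 mm wide; open, the fingers measure 118 mm over their backs; the gripper's body (76 mm by 178 mm) begins 60 mm behind the grasp point.
Start: joints at [-0.033, 0.379, 1.734, -0, 1.028, -0.033], TCP at [0.7, -0, 0.222] pointing down, gripper open.
Joint ranges: [-2.77, 2.77], [-0.74, 2.19], [0, 2.66], [-1.06, 4.2], [0.31, 2.87], [-3.08, 3.08]. Speed limits (rad/s): [1.89, 1.89, 2.39, 3.14, 3.14, 3.14].

### API

Orientations are given as a unit quaternion [x, y, z, w].
In Python, from station import robot gives the robot as it stands.
- The arm moves only by the tool carry_out, never from a script. Its argument "motion" is a list of rows, each a list of 3 entries, a list of its own where there are three numbers: the shift along the tool's x, y, z each as a share of 25 cm, from -1 to 1, then the turn about the tool's z as a share of 90 degrees, from -1 to 1, then the closure, from 0 (fully open) to 1 (shut). A call has 1 to 20 rows; each row shifts and turns the commanded pose from where the row before left it, along the tool's axes as they then stand; what a row does not reach is not made up. A row lasts 1/10 s, in which the tool goes at most 50 mm and 8.59 degrees, less where a joint would pass 70% of its speed; a pose out of reach is approached as far as the arm can. A call with a number of a shift or a turn outside -1 to 1 is refused whole. A call with a gripper value outside its range is refused whole. The fingers move at their own pace and stop on an object; "force" is the grip in N (left out, the last holds). Time passes only in rows, so rows that do not move let the fingers close. It gives the time, the measured TCP pose, the force, the opening and the grip force at its end, in the units of the state.
- robot.get_state(): the state, without advancing time (a new reading comes with each control period).
- robot.get_image(name): name is "scene" or "side" or "wrist"; returns a dict with "img" (420x560x3 uint8, red, green, blue), "depth" (420x560 float32, m along the optical axis (not along the pixel's ray), 0 where there is no reading), "vfov" (degrees; the focal length in pixels is half the picture's height over the tangent of half this angle, whatever the lens; pixels are square), "cx", "cy" (the principal point, pixels), "rvec" (rotation vector, rad) and "tvec" (3), from world to camera coordinates, as OpenCV has them. Camera axes: x right, y down, z forward; pixel columns grow to the right and rows downward; lengths in m; the calibration is good to about 2 mm. The wrist camera is an equidistant fisheye: a pixel r from the principal point sees the ray r / f radians off the axis. A picture is of the moment at which its call begins.
- robot.close_job(): hands the job in; it is judged then, once.
The state is a dict: "t": time; "joints": joint angles; "joint_velocities": joint speeds; "tau": joint torques, N m; "tcp_pos": TCP position; "ee_rot": TCP orientation; "ft_force": force on the tool from outside, world axes, zero at the start; "moment": the same for the moment, N m; "gripper_width": finger opening in m; "finger_force": force on a finger pad.
Only numpy, scipy, OpenCV 4.12 (cv2) and the standard library are available. Lean on these libraries where they do the work, as an engineer would, in place of code of your own. Each camera call takes 0.05 s, during which the arm holds its last target. There are 200 camera calls.

### The job

The metal tube block has to come out of the tube warmer for cleaning, but it sits tight in its well. Take it by the upright tab and rock it side to side while easing it up, first over to the robot's left, then over to its right and so on, until it works free; do not yank it straight up, because the warmer must stay standing on the desk. Finish while holding the block level and still over its well, just clear of the rim (about two centimetres), without putting it down or letting go, and leave the other things on the desk alone.

Things in the scene. Friction and masses are not known exactly. Their poses are not given: they have to be found in the camera images.
- warmer: bench tube warmer: white housing 150 (x) x 176 (y) x 70 mm high; its -x face, with a dark display, looks toward the robot within 0.6 rad. Origin: centre of its underside, z up. It cannot slide or tip; only its weight (3 kg, 29 N) holds it down, and pulled up harder it lifts off the desk. In its top a well, 66 (x) x 84 (y) mm, 28 mm deep: floor at z = 42 mm, rim at z = 70 mm
- block: aluminium tube block 60 (x) x 76 (y) x 50 mm high, small holes in its top, 0.36 to 0.63 kg; seated in the well, 4 mm play at each y end, axes as the warmer's. Origin: centre of its underside. On its top stands a black tab 12 mm thick (x), 40 mm wide (y), 50 to 95 mm above the underside: pinch it across the 12 mm, about 75 mm above the underside. It rocks about its own x axis
- tab_top (a point): centre of the upper edge of the block's tab, 95 mm above the block's underside
- well_mouth (a point): centre of the warmer's well at the height of the rim (70 mm above the desk)
- pads_left (a point): midway between the two spring pads (12 mm square) that grip the block's -x and +x faces near its left end: 28 mm to the +y side of the warmer's centre, 10 mm above the well's floor. All four pads together hold the block by 38 to 58 N of friction; tilting it over about one end's pads (1.1 to 1.6 N m) makes the other end walk upward
- pads_right (a point): the same between the two pads near the block's right end: 28 mm to the -y side of the warmer's centre, 10 mm above the well's floor. The block is free of the pads once its underside has risen 16 mm all along
- strip_bottle: bystander: white bottle with a black cap, 50 mm diameter, 133 mm high, standing; origin at the centre of its underside
- teal_box: bystander: small box 66 x 70 x 46 mm; origin at the centre of its underside
- dropper: bystander: small white dropper bottle, 26 mm diameter, 62 mm high, standing; origin at the centre of its underside

How it is judged:
By the outcome, as a careful person would: the job done as asked, in the order asked, and still so for the second after the job is handed in, while the arm keeps its last pose, push and grip.
It also fails if it takes over 38 s, if anything falls off the work surface, if the arm or the gripper's body presses on something with over 40 N, if the wrist force passes 120 N, or if a joint passes its speed limit or range.

## Working session

There is one attempt and no reset: what is moved stays moved. The work goes in short steps, Python scripts to look and compute and a tool call to move; the robot and the scene stay as the last step left them, time stands still between calls to the robot, and variables do not carry over. Pictures are saved under pics/ and viewed, at most 10 in all, crops included, and the job is handed in when it is done.

Besides the shell and the picture viewer there is one more tool, called as name(argument=value, ...) on one line, values as JSON. carry_out: Moves the arm, as the interface text tells. Shift numbers are shares of 25 cm and turn numbers shares of 90 degrees, none past 1 either way. Its arguments: {"type":"object","properties":{"motion":{"type":"array","items":{"type":"array"}},"force":{"type":"number"}},"required":["motion"]}

```bash
mkdir -p pics
cat > h.py <<'E'
import numpy as np, cv2
from station import robot
def save(name,fn):
    d=robot.get_image(name); np.savez('pics/'+fn+'.npz',**d)
    cv2.imwrite('pics/'+fn+'.png',d['img'][:,:,::-1]); return d
def world(d,u,v):
    f=d['img'].shape[0]/2/np.tan(np.radians(d['vfov'])/2)
    z=d['depth'][v,u]; p=np.stack([(u-d['cx'])/f*z,(v-d['cy'])/f*z,z],-1)
    R=cv2.Rodrigues(np.array(d['rvec'],float))[0]
    return (p-np.array(d['tvec']).ravel())@R
E
python3 - <<'E'
from h import *
a=save('scene','s1');b=save('side','d1')
cv2.imwrite('pics/both.png',cv2.resize(np.hstack([a['img'],b['img']]),(800,300))[:,:,::-1])
print(robot.get_state())
for d in(a,b):
    v,u=np.mgrid[0:420,0:560]; P=world(d,u,v)
    R=cv2.Rodrigues(np.array(d['rvec'],float))[0]; print('cam',-R.T@np.array(d['tvec']).ravel())
    for lo,hi in((.066,.075),(.088,.096),(.125,.141)):
        m=(P[...,2]>lo)&(P[...,2]<hi)&(d['depth']>0)&(P[...,0]>.4)&(P[...,0]<1.1)&(abs(P[...,1])<.5)
        q=P[m]; print(lo,len(q),q.min(0) if len(q) else'',q.max(0) if len(q) else '')
E
```

```text
{'t': 0.1, 'joints': array([-3.32934163e-02,  3.79350639e-01,  1.73474645e+00, -6.89141479e-06,
        1.02849225e+00, -3.32725595e-02]), 'joint_velocities': array([-1.22960188e-03, -2.01622049e-03,  6.54364323e-04,  5.78076782e-04,
       -1.53629702e-03,  2.09226487e-05]), 'tau': array([ 8.27948297e-04, -7.65040755e+01, -4.35293305e+01,  6.52666739e-02,
        3.98717879e-02, -7.94045559e-05]), 'tcp_pos': array([6.99639227e-01, 9.38899441e-06, 2.21345754e-01]), 'ee_rot': array([ 7.07112809e-01,  7.07100578e-01, -3.42612422e-04, -3.61894314e-04]), 'ft_force': array([0.22795541, 0.92941289, 0.16041176]), 'moment': array([0.0073175 , 0.03983319, 0.04995048]), 'finger_force': 0.0, 'gripper_width': 0.09132934787264951}
cam [-0.0268309  -0.54441186  0.5095339 ]
0.066 3040 [ 0.40026485 -0.42432154  0.0660083 ] [0.85839356 0.35861279 0.07499028]
0.088 1386 [ 0.40101989 -0.49995908  0.08800114] [0.81966469 0.35831587 0.09599963]
0.125 10816 [ 0.40011863 -0.49993372  0.12500421] [1.09825763 0.35897095 0.14099668]
cam [-0.07970578 -1.08389817  0.74938673]
0.066 2093 [ 0.40026946 -0.42807019  0.06600368] [0.83565721 0.36515895 0.07499495]
0.088 977 [ 0.40120487 -0.49968703  0.08802671] [0.81554585 0.36259979 0.09599562]
0.125 10685 [ 0.40002962 -0.49999913  0.12500191] [1.09559925 0.3646722  0.14099325]
```

View pics/s1.png

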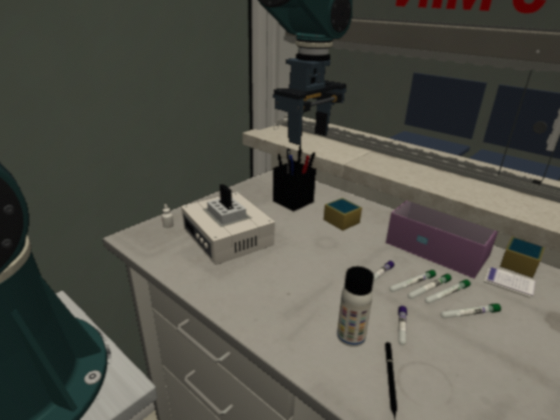

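View pics/d1.png

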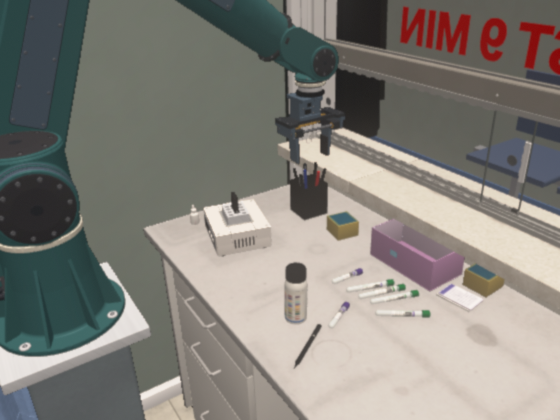

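The scene view shows the warmer at about (228,225) with its tab at (226,195) and the dropper at (167,217). In the side view the warmer is at (237,225) and the tab at (235,202). Nothing stands close beside the tab.

Run:
```python
from h import *
for n,box in(('s1',(180,175,280,262)),('d1',(200,185,275,255))):
    d=dict(np.load('pics/'+n+'.npz')); v,u=np.mgrid[box[1]:box[3],box[0]:box[2]]; P=world(d,u,v).reshape(-1,3); I=d['img'][v,u].reshape(-1,3).astype(int)
    print(n)
    for nm,lo,hi in(('top',.064,.076),('blk',.086,.097),('tab',.1,.145)):
        q=P[(P[:,2]>lo)&(P[:,2]<hi)]
        if nm!='top': # cut to near centre
            c=np.median(q,0); q=q[np.hypot(*(q-c)[:,:2].T)<.06]
        r=cv2.minAreaRect(q[:,:2].astype(np.float32)*1000)
        print(nm,len(q),r,np.median(q,0),q.max(0)[2])
    d0=d['img'][box[1]:box[3],box[0]:box[2],::-1]
    cv2.imwrite(f'pics/{n}c.png',cv2.resize(d0,None,fx=6,fy=6,interpolation=cv2.INTER_CUBIC))
```

```text
s1
top 2036 ((554.23095703125, 51.43592071533203), (188.51324462890625, 293.7479248046875), 80.40425872802734) [0.46402129 0.02768195 0.07088701] 0.075982142093499
blk 413 ((491.58514404296875, 62.33715057373047), (81.1627197265625, 61.897857666015625), 75.55207824707031) [0.48138264 0.04911264 0.0924202 ] 0.09649698795771877
tab 219 ((490.7623291015625, 60.92431640625), (42.61796951293945, 13.785868644714355), 77.05455780029297) [0.48656165 0.05323846 0.12226992] 0.13954169771879718
d1
top 1312 ((488.9173889160156, 58.44495391845703), (186.52430725097656, 150.7593536376953), 75.00933074951172) [0.46816797 0.02589281 0.07036666] 0.07586397787175973
blk 274 ((489.1307678222656, 60.104644775390625), (83.07777404785156, 60.49253845214844), 75.10094451904297) [0.48254713 0.04828358 0.09173612] 0.096917887991323
tab 112 ((488.36566162109375, 56.87401580810547), (43.9600715637207, 13.097890853881836), 75.517578125) [0.48504924 0.04642208 0.1238826 ] 0.1393348617643246
```

View pics/s1c.png

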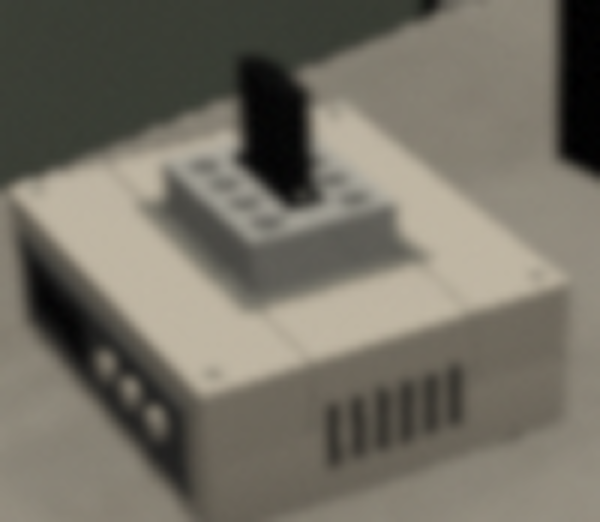

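The crop confirms the depth fits: the tab is central on the block and the warmer is turned about -14.5° (left end swung ahead). Centre is about (0.489, 0.060), block top at 0.092 and tab top at about 0.138, all matching the given sizes. Next I move above the tab.

carry_out(motion=[[[0.034, -0.12, 0], 0, 0], [[0.034, -0.12, 0], 0, 0], [[0.034, -0.12, 0], 0, 0], [[0.034, -0.12, 0], 0, 0], [[0.034, -0.12, 0], 0, 0], [[0.035, -0.12, 0], 0, 0], [[0.035, -0.12, 0], 0, 0], [[0, 0, 0], 0.054, 0], [[0, 0, 0], 0.054, 0], [[0, 0, 0], 0.053, 0], [[0, 0, 0], 0, 0], [[0, 0, 0], 0, 0], [[0, 0, 0], 0, 0]])

```text
t: 1.4
tcp_pos: [0.49, 0.06, 0.2218]
ee_rot: [0.79, 0.613, -0.0, -0.0]
ft_force: [0.6, -1.2, 0.8]
gripper_width: 0.0912
finger_force: 0.0
```

Run:
```python
from h import *
from scipy.spatial.transform import Rotation as R
s=robot.get_state(); print(s['t'],s['tcp_pos'],R.from_quat(s['ee_rot']).as_matrix().round(3),s['ft_force'])
d=save('wrist','w1'); print(d['vfov'],d['cx'],d['cy'])
Rm=cv2.Rodrigues(np.array(d['rvec'],float))[0];t=np.array(d['tvec']).ravel()
f=210/np.tan(np.radians(d['vfov'])/2)
# expected tab-top outline in wrist picture
yaw=np.radians(-14.5);X=np.array([np.cos(yaw),np.sin(yaw),0]);Y=np.array([-X[1],X[0],0]);C=np.array([.489,.060,.137])
im=d['img'][:,:,::-1].copy()
for z,a,b in((.137,.006,.02),(.092,.03,.038),(.07,.075,.088)):
    pts=[]
    for i,j in((1,1),(1,-1),(-1,-1),(-1,1)):
        p=C+a*i*X+b*j*Y;p[2]=z;c=Rm@p+t;th=np.arctan2(np.hypot(c[0],c[1]),c[2]);k=f*th/np.hypot(c[0],c[1])
        pts.append([d['cx']+k*c[0],d['cy']+k*c[1]])
    cv2.polylines(im,[np.round(pts).astype(np.int32)],True,(0,0,255),1)
cv2.imwrite('pics/w1o.png',cv2.resize(im,(800,600)))
```

```text
1.4 [0.48995943 0.05997189 0.2218424 ] [[ 0.248  0.969 -0.   ]
 [ 0.969 -0.248 -0.   ]
 [-0.    -0.    -1.   ]] [ 0.5571774  -1.1968776   0.76175416]
65.70646984690485 280.4557931711882 209.9244434712964
```

View pics/w1o.png

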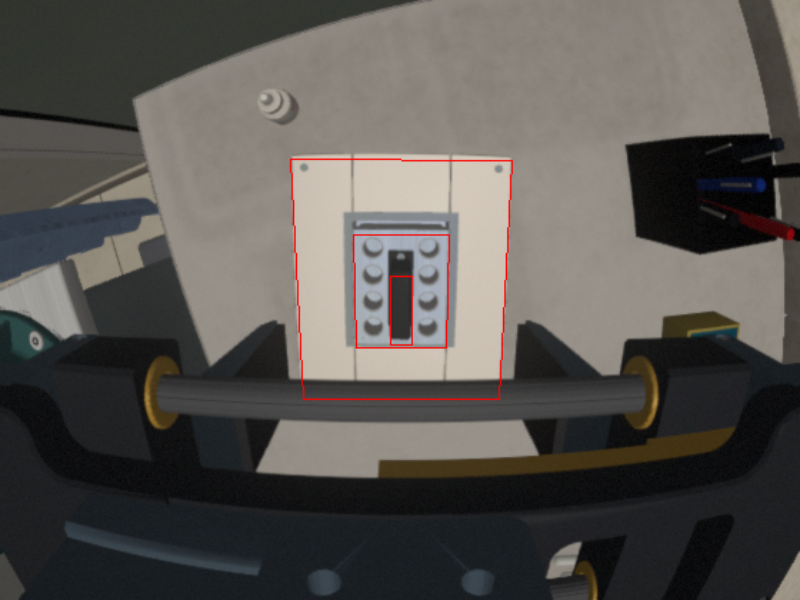

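The overlay shows the model outlines landing on the housing (290–512, 158–398), the block and the tab at (400,310), to within a pixel or two. Now I descend and grip.

carry_out(motion=[[[0, 0, 0.05], 0, 0.3], [[0, 0, 0.05], 0, 0.3], [[0, 0, 0.05], 0, 0.3], [[0, 0, 0.05], 0, 0.3], [[0, 0, 0.05], 0, 0.3], [[0, 0, 0.05], 0, 0.3], [[0, 0, 0.05], 0, 0.3], [[0, 0, 0.05], 0, 0.3], [[0, 0, 0.04], 0, 0.3], [[0, 0, 0.02], 0, 0.3], [[0, 0, 0], 0, 0.3], [[0, 0, 0], 0, 1], [[0, 0, 0], 0, 1], [[0, 0, 0], 0, 1], [[0, 0, 0], 0, 1], [[0, 0, 0], 0, 1], [[0, 0, 0], 0, 1], [[0, 0, 0], 0, 1]], force=35)

```text
t: 3.25
tcp_pos: [0.4897, 0.0601, 0.107]
ee_rot: [0.791, 0.612, -0.0, -0.0]
ft_force: [-0.8, 1.6, 5.2]
gripper_width: 0.0118
finger_force: 35.0
```

carry_out(motion=[[[0.006, 0, -0.002], 0, 1], [[0.006, 0, -0.002], 0, 1], [[0.006, 0, -0.002], 0, 1], [[0.006, 0, -0.003], 0, 1], [[0, 0, 0], 0, 1]])

```text
t: 3.75
tcp_pos: [0.4905, 0.064, 0.1083]
ee_rot: [0.79, 0.613, -0.002, 0.001]
ft_force: [0.2, -25.4, -9.8]
gripper_width: 0.0119
finger_force: 35.0
```

```bash
cat >> h.py <<'E'
from scipy.spatial.transform import Rotation
YW=np.radians(-14.5); XA=np.array([np.cos(YW),np.sin(YW),0]); YA=np.array([-XA[1],XA[0],0]); C0=np.array([.4897,.0601,0])
def look(fn):
    s=robot.get_state(); print('t',s['t'],'tcp xy-in-warmer',((s['tcp_pos']-C0)@np.array([XA,YA,[0,0,1]]).T).round(4),'F',(np.array([XA,YA,[0,0,1]])@s['ft_force']).round(1),'M',(np.array([XA,YA,[0,0,1]])@s['moment']).round(2))
    for n in('scene','side'):
        d=save(n,fn+n); v,u=np.mgrid[150:290,150:300]; P=(world(d,u,v).reshape(-1,3)-C0)@np.array([XA,YA,[0,0,1]]).T
        # block top surface: away from tab/fingers
        m=(abs(P[:,0])<.027)&(abs(P[:,0])>.0)&(abs(P[:,1])<.045)&(P[:,2]>.082)&(P[:,2]<.125)
        q=P[m]
        out=[]
        for it in range(6):
            k=np.polyfit(q[:,1],q[:,2],1); r=q[:,2]-np.polyval(k,q[:,1]); q=q[r<np.percentile(r,90)] if it<5 and np.abs(r).max()>.004 else q
        h=P[(abs(P[:,0])<.07)&(abs(P[:,1])<.085)&((abs(P[:,0])>.045)|(abs(P[:,1])>.055))&(P[:,2]>.06)&(P[:,2]<.09)]
        print(n,len(q),'tilt(+=left end up)',k[0].round(3),'underside centre lift mm',((k[1]-.092)*1e3).round(1),'housing top',np.median(h[:,2]).round(4))
E
python3 -c "
from h import *
look('a1')"
```

```text
t 3.75 tcp xy-in-warmer [-0.0002  0.004   0.1083] F [  6.5 -24.5  -9.8] M [-4.64 -1.59 -0.47]
scene 305 tilt(+=left end up) 0.05 underside centre lift mm 0.0 housing top 0.0708
side 197 tilt(+=left end up) 0.058 underside centre lift mm -0.1 housing top 0.0704
```

```bash
cat >> h.py <<'E'
def ends(fn,verbose=True):
    for n in ('scene','side'):
        d=dict(np.load('pics/%s.npz'%(fn+n) if fn else 'pics/%s.npz'%{'scene':'s1','side':'d1'}[n])); v,u=np.mgrid[150:290,150:300]
        P=(world(d,u,v).reshape(-1,3)-C0)@np.array([XA,YA,[0,0,1]]).T
        o=[]
        for lo,hi in((-.036,-.024),(.022,.036)):
            for a,b in((-.028,-.010),(.010,.028)):
                z=P[(P[:,1]>lo)&(P[:,1]<hi)&(P[:,0]>a)&(P[:,0]<b)&(P[:,2]>.08)&(P[:,2]<.13)][:,2]
                o.append((len(z),np.median(z).round(4) if len(z) else None))
        print(n,'right(-x,+x)',o[:2],'left',o[2:])
E
python3 -c "
from h import *
ends('');ends('a1')"
```

```text
scene right(-x,+x) [(46, np.float64(0.0899)), (38, np.float64(0.0888))] left [(21, np.float64(0.0912)), (0, None)]
side right(-x,+x) [(15, np.float64(0.0916)), (17, np.float64(0.0899))] left [(13, np.float64(0.091)), (9, np.float64(0.0925))]
scene right(-x,+x) [(59, np.float64(0.0889)), (57, np.float64(0.0896))] left [(20, np.float64(0.0922)), (0, None)]
side right(-x,+x) [(33, np.float64(0.0898)), (28, np.float64(0.0903))] left [(12, np.float64(0.0917)), (1, np.float64(0.0921))]
```

carry_out(motion=[[[0.006, 0, -0.003], 0, 1], [[0.006, 0, -0.003], 0, 1], [[0.006, 0, -0.002], 0, 1], [[0, 0, 0], 0, 1]])

```text
t: 4.25
tcp_pos: [0.4915, 0.0684, 0.1099]
ee_rot: [0.79, 0.613, -0.002, 0.001]
ft_force: [2.8, -23.7, -16.4]
gripper_width: 0.0119
finger_force: 35.0
```

```bash
python3 -c "
from h import *
look('a2');ends('a2')"
```

```text
t 4.25 tcp xy-in-warmer [-0.0003  0.0084  0.1099] F [  8.6 -22.2 -16.4] M [-4.39 -2.02 -0.44]
scene 313 tilt(+=left end up) 0.054 underside centre lift mm 1.1 housing top 0.0708
side 198 tilt(+=left end up) 0.057 underside centre lift mm 0.5 housing top 0.0703
scene right(-x,+x) [(70, np.float64(0.09)), (69, np.float64(0.0913))] left [(19, np.float64(0.0939)), (0, None)]
side right(-x,+x) [(43, np.float64(0.0901)), (40, np.float64(0.0916))] left [(15, np.float64(0.0912)), (3, np.float64(0.092))]
```

```bash
python3 -c "
import cv2,numpy as np
a=cv2.imread('pics/d1.png');b=cv2.imread('pics/a2side.png')
c=np.hstack([x[185:260,198:278] for x in(a,b)]);e=np.hstack([cv2.imread('pics/'+x)[175:262,180:280] for x in('s1.png','a2scene.png')])
c=cv2.resize(c,(720,338),interpolation=2);e=cv2.resize(e,(720,313),interpolation=2)[:262]
cv2.imwrite('pics/cmp.png',np.vstack([c,e]))"
```

```text
(no output)
```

View pics/cmp.png

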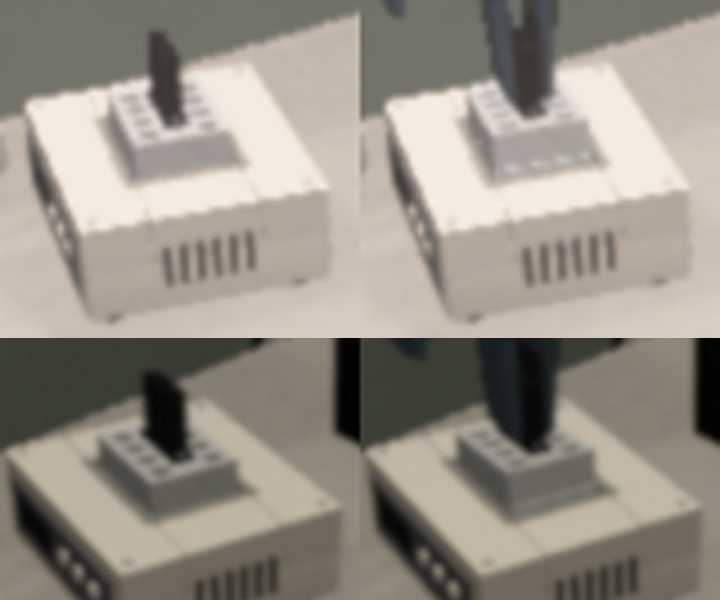

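The comparison shows the block's right front face has grown, with its lower edge marks visible at about (545,160). The right end has lifted and the housing has not moved. I'll rock to the right in two stages.

carry_out(motion=[[[-0.006, 0, -0.001], 0, 1], [[-0.006, 0, -0.002], 0, 1], [[-0.006, 0, -0.002], 0, 1], [[-0.006, 0, -0.002], 0, 1], [[-0.006, 0, -0.002], 0, 1], [[-0.006, 0, -0.002], 0, 1], [[-0.006, 0, -0.002], 0, 1], [[0, 0, 0], 0, 1]], force=40)

```text
t: 5.15
tcp_pos: [0.4893, 0.061, 0.1131]
ee_rot: [0.791, 0.612, 0.0, -0.001]
ft_force: [6.3, 15.3, -26.8]
gripper_width: 0.0116
finger_force: 40.0
```

```bash
python3 -c "
from h import *
look('a3');ends('a3')"
```

```text
t 5.15 tcp xy-in-warmer [-0.0006  0.0007  0.1131] F [  2.3  16.3 -26.8] M [ 3.33 -0.79 -0.17]
scene 311 tilt(+=left end up) 0.116 underside centre lift mm 2.9 housing top 0.0709
side 199 tilt(+=left end up) 0.122 underside centre lift mm 2.5 housing top 0.0704
scene right(-x,+x) [(58, np.float64(0.0934)), (59, np.float64(0.0911))] left [(23, np.float64(0.0971)), (0, None)]
side right(-x,+x) [(16, np.float64(0.0941)), (21, np.float64(0.093))] left [(14, np.float64(0.0964)), (1, np.float64(0.0975))]
```

carry_out(motion=[[[-0.006, 0, 0.001], 0, 1], [[-0.006, 0, 0], 0, 1], [[-0.006, 0, 0], 0, 1], [[-0.006, 0, 0], 0, 1], [[-0.006, 0, 0], 0, 1], [[0, 0, 0], 0, 1]])

```text
t: 5.85
tcp_pos: [0.4882, 0.0542, 0.1139]
ee_rot: [0.791, 0.612, 0.001, -0.001]
ft_force: [4.0, 21.4, -10.5]
gripper_width: 0.0118
finger_force: 40.0
```

```bash
python3 -c "
from h import *
look('a4');ends('a4')"
```

```text
t 5.85 tcp xy-in-warmer [ 1.000e-04 -6.100e-03  1.139e-01] F [ -1.5  21.7 -10.5] M [ 4.36  0.46 -0.12]
scene 311 tilt(+=left end up) 0.144 underside centre lift mm 4.0 housing top 0.0709
side 196 tilt(+=left end up) 0.147 underside centre lift mm 3.6 housing top 0.0704
scene right(-x,+x) [(24, np.float64(0.0957)), (26, np.float64(0.0968))] left [(31, np.float64(0.0985)), (0, None)]
side right(-x,+x) [(25, np.float64(0.0974)), (20, np.float64(0.098))] left [(19, np.float64(0.0992)), (0, None)]
```

carry_out(motion=[[[-0.006, 0, -0.003], 0, 1], [[-0.006, 0, -0.003], 0, 1], [[-0.004, 0, -0.002], 0, 1], [[0, 0, 0], 0, 1], [[0.006, 0, -0.001], 0, 1], [[0.006, 0, -0.001], 0, 1], [[0.006, 0, -0.001], 0, 1], [[0.006, 0, -0.001], 0, 1], [[0.006, 0, -0.001], 0, 1], [[0.006, 0, -0.002], 0, 1], [[0.006, 0, -0.002], 0, 1], [[0, 0, 0], 0, 1]])

```text
t: 7.15
tcp_pos: [0.4882, 0.0575, 0.1172]
ee_rot: [0.79, 0.613, -0.002, 0.0]
ft_force: [0.5, -18.8, -15.2]
gripper_width: 0.0121
finger_force: 40.0
```

```bash
python3 -c "
from h import *
look('a5');ends('a5')"
```

```text
t 7.15 tcp xy-in-warmer [-0.0008 -0.0029  0.1172] F [  5.2 -18.1 -15.2] M [-3.83 -1.15 -0.12]
scene 306 tilt(+=left end up) 0.164 underside centre lift mm 5.6 housing top 0.0708
side 202 tilt(+=left end up) 0.165 underside centre lift mm 5.2 housing top 0.0704
scene right(-x,+x) [(36, np.float64(0.0932)), (31, np.float64(0.0942))] left [(26, np.float64(0.0993)), (0, None)]
side right(-x,+x) [(25, np.float64(0.098)), (14, np.float64(0.0991))] left [(15, np.float64(0.0998)), (1, np.float64(0.0993))]
```

carry_out(motion=[[[0.006, 0, -0.002], 0, 1], [[0.006, 0, -0.002], 0, 1], [[0.006, 0, -0.002], 0, 1], [[0.006, 0, -0.002], 0, 1], [[0.006, 0, -0.002], 0, 1], [[0.006, 0, -0.002], 0, 1], [[0, 0, 0], 0, 1]])

```text
t: 7.95
tcp_pos: [0.4903, 0.0662, 0.1199]
ee_rot: [0.79, 0.613, -0.002, 0.0]
ft_force: [0.6, -18.4, -21.0]
gripper_width: 0.0114
finger_force: 40.0
```

```bash
python3 -c "
from h import *
look('a6');ends('a6')"
```

```text
t 7.95 tcp xy-in-warmer [-0.001   0.0061  0.1199] F [  5.1 -17.6 -21. ] M [-3.53 -1.47 -0.04]
scene 315 tilt(+=left end up) 0.172 underside centre lift mm 6.2 housing top 0.0709
side 209 tilt(+=left end up) 0.164 underside centre lift mm 5.7 housing top 0.0702
scene right(-x,+x) [(86, np.float64(0.0933)), (79, np.float64(0.0937))] left [(13, np.float64(0.1013)), (0, None)]
side right(-x,+x) [(44, np.float64(0.0938)), (46, np.float64(0.0941))] left [(11, np.float64(0.1005)), (3, np.float64(0.1005))]
```

carry_out(motion=[[[0.006, 0, -0.002], 0, 1], [[0, 0, 0.001], 0, 1], [[-0.006, 0, 0], 0, 1], [[-0.006, 0, -0.001], 0, 1], [[-0.006, 0, -0.001], 0, 1], [[-0.006, 0, -0.001], 0, 1], [[-0.006, 0, -0.001], 0, 1], [[-0.006, 0, -0.001], 0, 1], [[-0.006, 0, -0.001], 0, 1], [[-0.006, 0, -0.001], 0, 1], [[0, 0, 0], 0, 1]])

```text
t: 9.15
tcp_pos: [0.4892, 0.0587, 0.1229]
ee_rot: [0.791, 0.612, 0.001, -0.001]
ft_force: [4.5, 16.4, -16.9]
gripper_width: 0.0117
finger_force: 40.0
```

```bash
python3 -c "
from h import *
look('a7')"
```

```text
t 9.15 tcp xy-in-warmer [-1.000e-04 -1.500e-03  1.229e-01] F [  0.3  17.  -16.9] M [ 3.5   0.03 -0.12]
scene 319 tilt(+=left end up) 0.228 underside centre lift mm 8.6 housing top 0.0708
side 210 tilt(+=left end up) 0.222 underside centre lift mm 8.4 housing top 0.0703
```

carry_out(motion=[[[-0.006, 0, -0.002], 0, 1], [[-0.006, 0, -0.002], 0, 1], [[-0.006, 0, -0.002], 0, 1], [[-0.006, 0, -0.002], 0, 1], [[0, 0, 0], 0, 1]])

```text
t: 9.75
tcp_pos: [0.4872, 0.0525, 0.1248]
ee_rot: [0.791, 0.612, -0.0, -0.001]
ft_force: [-2.9, 5.1, -7.3]
gripper_width: 0.0118
finger_force: 40.0
```

```bash
python3 -c "
from h import *
look('a8')
a=cv2.imread('pics/a8side.png')[175:250,198:278];b=cv2.imread('pics/a8scene.png')[170:257,180:280]
cv2.imwrite('pics/cmp2.png',np.hstack([cv2.resize(a,(400,375),interpolation=2),cv2.resize(b,(400,375),interpolation=2)]))"
```

```text
t 9.75 tcp xy-in-warmer [-0.0005 -0.008   0.1248] F [-4.1  4.3 -7.3] M [1.5  1.02 0.47]
scene 318 tilt(+=left end up) 0.279 underside centre lift mm 10.9 housing top 0.0708
side 202 tilt(+=left end up) 0.273 underside centre lift mm 10.5 housing top 0.0703
```

View pics/cmp2.png

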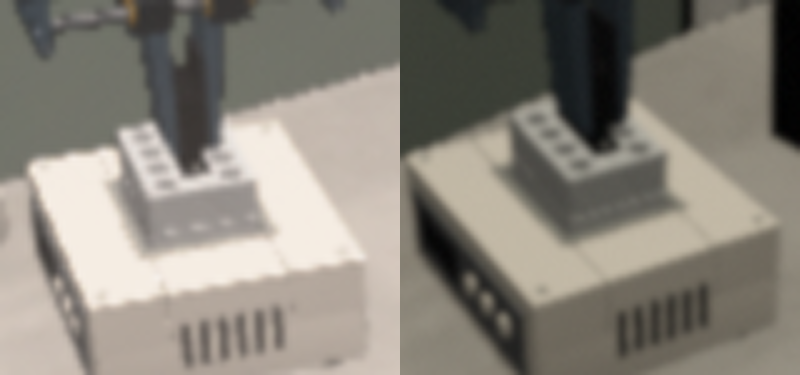

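The crop shows the block well up (side view: lower edge at about (200,245)) and tilted over to the right. The forces have dropped almost to its weight. I'll measure its tilt with the wrist depth, then level it against the well.

```bash
cat >> h.py <<'E'
def wtilt(fn):
    d=save('wrist',fn); f=210/np.tan(np.radians(d['vfov'])/2)
    v,u=np.mgrid[0:420,0:560]; x=u-d['cx'];y=v-d['cy'];r=np.hypot(x,y)+1e-9;th=r/f;z=d['depth']
    p=np.stack([x/r*np.tan(th)*z,y/r*np.tan(th)*z,z],-1)[(th<1.4)&(z>0)]
    R=cv2.Rodrigues(np.array(d['rvec'],float))[0]; P=((p-np.array(d['tvec']).ravel())@R-C0)@np.array([XA,YA,[0,0,1]]).T
    zt=robot.get_state()['tcp_pos'][2]-.015
    q=P[(abs(P[:,0])<.029)&(abs(P[:,1])<.05)&(abs(P[:,2]-zt)<.013)]
    best=None;rng=np.random.default_rng(0)
    for i in range(400):   # RANSAC plane z=a+bx+cy
        s=q[rng.choice(len(q),3,False)]
        try:k=np.linalg.solve(np.c_[np.ones(3),s[:,:2]],s[:,2])
        except Exception:continue
        if max(abs(k[1:]))>.4: continue
        m=abs(q[:,2]-np.c_[np.ones(len(q)),q[:,:2]]@k)<.0012
        if best is None or m.sum()>best.sum():best=m
    g=q[best];k=np.linalg.lstsq(np.c_[np.ones(len(g)),g[:,:2]],g[:,2],rcond=None)[0]
    print('wrist',len(q),len(g),'top z centre',k[0].round(4),'slope x',k[1].round(3),'slope y(+ = left end up)',k[2].round(3),'y range',g[:,1].min().round(3),g[:,1].max().round(3))
E
python3 -c "
from h import *
wtilt('w2')"
```

```text
wrist 4979 3415 top z centre 0.1055 slope x -0.004 slope y(+ = left end up) 0.079 y range -0.003 0.036
```

carry_out(motion=[[[0.005, 0, -0.001], 0, 1], [[0.005, 0, -0.001], 0, 1], [[0.005, 0, -0.001], 0, 1], [[0.005, 0, -0.001], 0, 1], [[0.005, 0, -0.001], 0, 1], [[0, 0, 0], 0, 1]])

```text
t: 10.5
tcp_pos: [0.4879, 0.0566, 0.126]
ee_rot: [0.79, 0.613, -0.002, -0.0]
ft_force: [-4.7, -14.3, -6.6]
gripper_width: 0.0121
finger_force: 40.0
```

```bash
python3 -c "
from h import *
look('a9');wtilt('w3')"
```

```text
t 10.5 tcp xy-in-warmer [-0.0008 -0.0039  0.126 ] F [ -1.  -15.   -6.6] M [-3.22  0.72  0.18]
scene 314 tilt(+=left end up) 0.274 underside centre lift mm 10.3 housing top 0.0709
side 210 tilt(+=left end up) 0.28 underside centre lift mm 10.8 housing top 0.0703
wrist 4604 3287 top z centre 0.1062 slope x -0.005 slope y(+ = left end up) 0.044 y range 0.001 0.039
```

carry_out(motion=[[[0.005, 0, -0.001], 0, 1], [[0.005, 0, -0.002], 0, 1], [[0.005, 0, -0.002], 0, 1], [[0.005, 0, -0.002], 0, 1], [[0.005, 0, -0.002], 0, 1], [[0, 0, 0], 0, 1]], force=50)

```text
t: 11.25
tcp_pos: [0.4896, 0.0632, 0.1283]
ee_rot: [0.79, 0.612, -0.002, -0.0]
ft_force: [-4.6, -6.9, -6.8]
gripper_width: 0.0115
finger_force: 50.0
```

```bash
python3 -c "
from h import *
look('b1');wtilt('w4')"
```

```text
t 11.25 tcp xy-in-warmer [-0.0009  0.0029  0.1283] F [-2.7 -7.8 -6.8] M [-1.99  0.82 -0.07]
scene 317 tilt(+=left end up) 0.282 underside centre lift mm 10.4 housing top 0.0709
side 217 tilt(+=left end up) 0.298 underside centre lift mm 10.5 housing top 0.0703
wrist 4334 3111 top z centre 0.1081 slope x -0.007 slope y(+ = left end up) 0.014 y range 0.008 0.044
```

```bash
sed -i "s/def wtilt(fn):/def wtilt(fn,old=None,ztop=None):/;s/d=save('wrist',fn); f=/d=dict(np.load(old)) if old else save('wrist',fn); f=/;s/zt=robot.get_state()\['tcp_pos'\]\[2\]-.015/zt=ztop or robot.get_state()['tcp_pos'][2]-.018/" h.py
python3 -c "
from h import *
wtilt('','pics/w1.npz',.092)"
```

```text
wrist 3537 2656 top z centre 0.0918 slope x 0.0 slope y(+ = left end up) 0.004 y range -0.036 0.04
```

carry_out(motion=[[[0.004, 0, -0.002], 0, 1], [[0.004, 0, -0.002], 0, 1], [[0, 0, -0.002], 0, 1], [[0, 0, 0], 0, 1]])

```text
t: 11.8
tcp_pos: [0.4901, 0.0649, 0.1298]
ee_rot: [0.79, 0.612, -0.002, -0.0]
ft_force: [-4.5, -8.7, -9.0]
gripper_width: 0.0116
finger_force: 50.0
```

```bash
python3 -c "
from h import *
look('b2');wtilt('w5')"
```

```text
t 11.8 tcp xy-in-warmer [-0.0008  0.0048  0.1298] F [-2.2 -9.6 -9. ] M [-2.35  0.54 -0.1 ]
scene 318 tilt(+=left end up) 0.301 underside centre lift mm 11.1 housing top 0.0709
side 218 tilt(+=left end up) 0.31 underside centre lift mm 11.1 housing top 0.0704
wrist 4258 3040 top z centre 0.1094 slope x -0.003 slope y(+ = left end up) -0.001 y range 0.009 0.045
```

It is level and more than 16 mm up all along. Now I ease it up gently and re-centre it.

carry_out(motion=[[[-0.004, 0, -0.002], 0, 1], [[-0.004, 0, -0.003], 0, 1], [[-0.003, 0, -0.005], 0, 1], [[-0.003, 0, -0.005], 0, 1], [[-0.003, 0, -0.005], 0, 1], [[0, 0, 0], 0, 1]])

```text
t: 12.55
tcp_pos: [0.4906, 0.0617, 0.1357]
ee_rot: [0.791, 0.612, 0.0, 0.0]
ft_force: [0.4, -0.2, -5.3]
gripper_width: 0.0119
finger_force: 50.0
```

```bash
python3 -c "
from h import *
look('b3');wtilt('w6')"
```

```text
t 12.55 tcp xy-in-warmer [0.0005 0.0017 0.1357] F [ 0.5 -0.1 -5.3] M [-0.03  0.02 -0.01]
scene 356 tilt(+=left end up) 0.357 underside centre lift mm 15.0 housing top 0.0708
side 230 tilt(+=left end up) 0.358 underside centre lift mm 16.3 housing top 0.0703
wrist 4382 3102 top z centre 0.1152 slope x -0.002 slope y(+ = left end up) 0.004 y range 0.007 0.042
```

Free: only its weight hangs on the tool (5.3 N) and it is level. Next I lift the remaining 25 mm and shift it 2 mm to the right.

carry_out(motion=[[[-0.002, 0, -0.01], 0, 1], [[-0.002, 0, -0.015], 0, 1], [[-0.002, 0, -0.015], 0, 1], [[-0.002, 0, -0.02], 0, 1], [[-0.002, 0, -0.02], 0, 1], [[0, 0, -0.015], 0, 1], [[0, 0, -0.005], 0, 1], [[0, 0, 0], 0, 1], [[0, 0, 0], 0, 1], [[0, 0, 0], 0, 1], [[0, 0, 0], 0, 1], [[0, 0, 0], 0, 1]])

```text
t: 13.9
tcp_pos: [0.4898, 0.0592, 0.1603]
ee_rot: [0.791, 0.612, -0.0, -0.0]
ft_force: [0.0, 0.6, -5.5]
gripper_width: 0.0119
finger_force: 50.0
```

```bash
python3 -c "
from h import *
look('b4');wtilt('w7')
cv2.imwrite('pics/fin.png',np.hstack([cv2.resize(cv2.imread('pics/b4%s.png'%n)[120:270,160:310],(400,400),interpolation=2) for n in('side','scene')]))"
```

```text
t 13.9 tcp xy-in-warmer [ 0.0003 -0.0008  0.1603] F [-0.1  0.6 -5.5] M [-0.06  0.02  0.02]
scene 178 tilt(+=left end up) -0.039 underside centre lift mm 8.3 housing top 0.0709
side 130 tilt(+=left end up) -0.035 underside centre lift mm 8.4 housing top 0.0703
wrist 4376 3113 top z centre 0.1403 slope x -0.0 slope y(+ = left end up) -0.003 y range 0.004 0.04
```

View pics/fin.png

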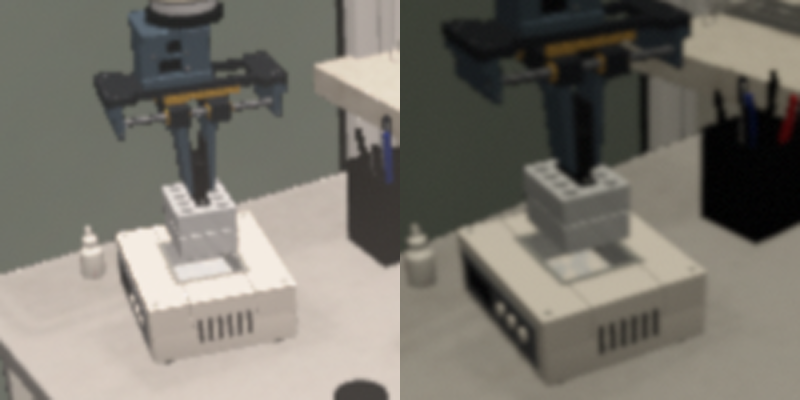

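The block hangs level over the open well (side crop: block at (200,225), well at (203,268)), with its underside at about z = 0.090. The warmer and the other things are unmoved, so I'm handing in.

```bash
python3 -c "
from station import robot
print(robot.close_job())"
```

```text
the job is handed in; nothing more can be done
None
```

The block was rocked free (left, right, left, right, left) and is held level and still about 2 cm above the well rim, with the warmer and other things unmoved; the job was handed in at about 14 s, and no verdict came back.

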